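# Make up the pot caddy

### The job

Make up the pot caddy: first lift the two plain boxes off the stack so that the divided caddy is uncovered, and stand the caddy on the middle of the chopping board, lengthwise along it. Stack the two plain boxes neatly back on the bottom box, and lift every metal pot that hangs on the rack off its bar and stand it in a compartment of the caddy, one pot to a compartment. Keep the pots upright and leave the tin, the glass tumbler and the mill where they are.

Things in the scene. Friction and masses are not known exactly. Their poses are not given: they have to be found in the camera images.
- rack: fixed pot rack: wooden plinth 110 x 300 x 12 mm, two posts 284 mm apart (along y) and 152 mm high, and between them two level steel bars 8 mm thick along y: the upper one's top is 148 mm up, the lower one's axis 88 mm up. Origin at the bottom, midway between the posts, in the plane of the bars' front faces; x points to the back, the pots hang on the -x side about 95 mm apart, their undersides about 60 mm up
- pot_0_center (a point): square open metal pot, 42 x 42 x 90 mm high, 0.12 kg, walls 3 mm; point at its centre half-way up (45 mm above its underside); z up, x towards its back, where a 26 mm wide sheet hook leaves the rim, reaches 13.5 mm behind the back face and turns down 20 mm; it starts hanging by this hook over the upper bar of the rack, its back against both bars, and comes free when lifted at least 25 mm and then drawn to -x of the rack; not all three pots need be there
- pot_1_center (a point): square open metal pot, 42 x 42 x 90 mm high, 0.12 kg, walls 3 mm; point at its centre half-way up (45 mm above its underside); z up, x towards its back, where a 26 mm wide sheet hook leaves the rim, reaches 13.5 mm behind the back face and turns down 20 mm; it starts hanging by this hook over the upper bar of the rack, its back against both bars, and comes free when lifted at least 25 mm and then drawn to -x of the rack; not all three pots need be there
- pot_2_center (a point): square open metal pot, 42 x 42 x 90 mm high, 0.12 kg, walls 3 mm; point at its centre half-way up (45 mm above its underside); z up, x towards its back, where a 26 mm wide sheet hook leaves the rim, reaches 13.5 mm behind the back face and turns down 20 mm; it starts hanging by this hook over the upper bar of the rack, its back against both bars, and comes free when lifted at least 25 mm and then drawn to -x of the rack; not all three pots need be there
- box_a_center (a point): plain open wooden box, outside 198 x 58 x 36 mm (long, wide, high), walls and floor 5 mm, 0.22 kg, no dividers; point at its centre half-way up; x along its length, y across its width, z up; starts directly on the caddy
- box_b_center (a point): plain open wooden box, outside 198 x 58 x 36 mm (long, wide, high), walls and floor 5 mm, 0.22 kg, no dividers; point at its centre half-way up; x along its length, y across its width, z up; starts on top of the stack, on the other plain box
- box_bottom_center (a point): plain open wooden box, outside 198 x 58 x 36 mm (long, wide, high), walls and floor 5 mm, 0.22 kg, no dividers; point at its centre half-way up; x along its length, y across its width, z up; the lowest of the stack of four, it stays there
- caddy_center (a point): open wooden caddy of the same outside size and walls as the plain boxes (198 x 58 x 36 mm, 0.22 kg) but with two cross walls 4 mm thick, 4 mm lower than the rim, making three compartments each 60 mm along x by 48 mm along y; starts second from below in the stack; point at its centre half-way up; x along its length, y across, z up
- place_0 (a point): middle of one compartment of the caddy, on its floor (5 mm above the caddy's underside); axes as the caddy's
- place_1 (a point): middle of one compartment of the caddy, on its floor (5 mm above the caddy's underside); axes as the caddy's
- place_2 (a point): middle of one compartment of the caddy, on its floor (5 mm above the caddy's underside); axes as the caddy's
- board: loose flat wooden chopping board 240 x 130 x 18 mm, 0.9 kg; origin at the centre of its underside, x along its length, z up; it may get shoved during the work
- tin: low food tin, 75 mm across, 58 mm high, a bystander; origin at the centre of its underside
- tumbler: clear glass tumbler, 81 mm across, 88 mm high, a bystander; origin at the centre of its underside
- mill: small salt mill, 44 mm across, 90 mm high, a bystander; origin at the centre of its underside
Mind the look-alikes: they are no part of the job. Leave any pink look-alike of the part that bears pot_0_center alone.

How it is judged:
On the way, in this order (a step that is already met when the one before it is completed fails the run):
1. both plain boxes are off the caddy (horizontal distance between each of box_a_center, box_b_center and caddy_center above 0.06 m), for 0.2 s.
2. the uncovered caddy stands on the chopping board (all of step 1 and x of caddy_center in the frame of board between -0.05 and 0.05 m and y of caddy_center in the frame of board between -0.035 and 0.035 m and z of caddy_center in the frame of board between 0.031 and 0.041 m and angle between caddy_center's own z axis and vertical below 0.06 rad and angle between the x axis of caddy_center and the x axis of board, either way round below 0.35 rad), for 0.2 s.
At the end, for the whole second after the job is handed in: Caddy flat on the board, within 50 mm along, 35 mm across and 0.35 rad of its middle line; both plain boxes stacked on the bottom box in either order within 15 mm along, 12 mm across, 0.15 rad; every pot upright on the floor of its own compartment, within 16 mm of its middle (x of caddy_center in the frame of board between -0.05 and 0.05 m and y of caddy_center in the frame of board between -0.035 and 0.035 m and z of caddy_center in the frame of board between 0.031 and 0.041 m and angle between each of caddy_center, box_bottom_center, box_a_center, box_b_center's own z axis and vertical below 0.06 rad and angle between the x axis of caddy_center and the x axis of board, either way round below 0.35 rad and ((x of box_a_center in the frame of box_bottom_center between -0.015 and 0.015 m and y of box_a_center in the frame of box_bottom_center between -0.012 and 0.012 m and z of box_a_center in the frame of box_bottom_center between 0.031 and 0.041 m and angle between the x axis of each of box_a_center, box_b_center and the x axis of box_bottom_center, either way round below 0.15 rad and x of box_b_center in the frame of box_bottom_center between -0.015 and 0.015 m and y of box_b_center in the frame of box_bottom_center between -0.012 and 0.012 m and z of box_b_center in the frame of box_bottom_center between 0.067 and 0.077 m) or (x of box_b_center in the frame of box_bottom_center between -0.015 and 0.015 m and y of box_b_center in the frame of box_bottom_center between -0.012 and 0.012 m and z of box_b_center in the frame of box_bottom_center between 0.031 and 0.041 m and angle between the x axis of each of box_b_center, box_a_center and the x axis of box_bottom_center, either way round below 0.15 rad and x of box_a_center in the frame of box_bottom_center between -0.015 and 0.015 m and y of box_a_center in the frame of box_bottom_center between -0.012 and 0.012 m and z of box_a_center in the frame of box_bottom_center between 0.067 and 0.077 m)) and height (world z) of box_bottom_center between 0.012 and 0.024 m and angle between each of pot_0_center, pot_1_center, pot_2_center's own z axis and vertical below 0.1 rad and ((horizontal distance between pot_0_center and place_0 below 0.016 m and z of pot_0_center in the frame of place_0 between 0.04 and 0.05 m) or (horizontal distance between pot_0_center and place_1 below 0.016 m and z of pot_0_center in the frame of place_1 between 0.04 and 0.05 m) or (horizontal distance between pot_0_center and place_2 below 0.016 m and z of pot_0_center in the frame of place_2 between 0.04 and 0.05 m)) and ((horizontal distance between pot_1_center and place_0 below 0.016 m and z of pot_1_center in the frame of place_0 between 0.04 and 0.05 m) or (horizontal distance between pot_1_center and place_1 below 0.016 m and z of pot_1_center in the frame of place_1 between 0.04 and 0.05 m) or (horizontal distance between pot_1_center and place_2 below 0.016 m and z of pot_1_center in the frame of place_2 between 0.04 and 0.05 m)) and ((horizontal distance between pot_2_center and place_0 below 0.016 m and z of pot_2_center in the frame of place_0 between 0.04 and 0.05 m) or (horizontal distance between pot_2_center and place_1 below 0.016 m and z of pot_2_center in the frame of place_1 between 0.04 and 0.05 m) or (horizontal distance between pot_2_center and place_2 below 0.016 m and z of pot_2_center in the frame of place_2 between 0.04 and 0.05 m))); the robot touches nothing.
It fails at once if a pot is tipped over (angle between any of pot_0_center, pot_1_center, pot_2_center's own z axis and vertical above 0.8 rad).
It fails at once if the tin is disturbed (distance of tin from where it was at the start of the episode above 0.04 m or angle between tin's own z axis and vertical above 0.5 rad).
It fails at once if the tumbler is disturbed (distance of tumbler from where it was at the start of the episode above 0.04 m or angle between tumbler's own z axis and vertical above 0.5 rad).
It fails at once if the mill is disturbed (distance of mill from where it was at the start of the episode above 0.04 m or angle between mill's own z axis and vertical above 0.5 rad).
Of pot_0, pot_1, pot_2 only 2 to 3 are there at a start; the rules pass over those that are not, and their reading is None.
At some moment in a run one of board may be knocked a few centimetres aside while the robot is not near it.
It also fails if it takes over 192 s, if anything falls off the work surface, if the arm or the gripper's body presses on something with over 40 N, if the wrist force passes 120 N, or if a joint passes its speed limit or range.

### The arm

A 6-joint arm with a two-finger parallel gripper is mounted at the origin on a cart in front of the work surface, level with it; the furniture and walls round the work are solid. World frame = base frame: x ahead of the robot, y to its left, z up, the work surface at z = 0. Lengths are in m, angles in rad, forces in N, time in s.
With the tool pointing down it reaches from about 0.375 to 0.9 m from the base axis. Payload 3.1 kg.
Tool frame: the origin (TCP) lies where the fingers leave the gripper's body, on its centre line; the fingertips stand 70 mm ahead of it and the grasp point (between the pads) lies 51 mm ahead of it; z points along the fingers, y is the line along which they close (so a half turn about z gives the same grasp; the last joint's range is limited). The gripper opens to 87 mm and grips with 3 to 60 N. Pads are 19 mm wide; open, the fingers measure 117 mm over their backs; the gripper's body (75 mm by 190 mm) begins 51 mm behind the grasp point.
Start: joints at [-1.359, 0.527, 1.433, -0, 1.181, -0.178], TCP at [0.238, -0.578, 0.292] pointing down, gripper open.
Joint ranges: [-3.08, 3.08], [-0.75, 2.2], [0.22, 2.44], [-1.43, 4.57], [0, 2.65], [-2.85, 2.85]. Speed limits (rad/s): [2.79, 2.79, 3.14, 3.14, 3.14, 3.14].

### API

Orientations are given as a unit quaternion [x, y, z, w].
In Python, from rig import robot gives the robot as it stands.
- The arm moves only by the tool send_rows, never from a script. Its argument "deltas" is text: rows parted by semicolons, each of 7 numbers parted by spaces: the shift along the tool's x, y, z in mm, then the turn, a rotation vector about the tool's x, y, z in degrees, then the opening, from 0 (shut) to 1 (fully open). A call has 1 to 10 rows; each row shifts and turns the commanded pose from where the row before left it, along the tool's axes as they then stand; what a row does not reach is not made up. A row lasts 1/8 s, in which the tool goes at most 62.5 mm and 10.7 degrees, less where a joint would pass 70% of its speed; a pose out of reach is approached as far as the arm can. A call is refused whole if a number of a shift passes 62.5 or a number of a turn 10.7, either way. A call with a gripper value outside its range is refused whole. The fingers move at their own pace and stop on an object; "newtons" is the grip in N (left out, the last holds). Time passes only in rows, so rows that do not move let the fingers close. It gives the time, the measured TCP pose, the force, the opening and the grip force at its end, in the units of the state.
- robot.get_obs(): the state, without advancing time (a new reading comes with each control period).
- robot.camera(name): name is "side" or "top" or "wrist"; returns a dict with "image" (420x560x3 uint8, red, green, blue), "depth" (420x560 float32, m along the optical axis (not along the pixel's ray), 0 where there is no reading), "fovy" (degrees; the focal length in pixels is half the picture's height over the tangent of half this angle, whatever the lens; pixels are square), "cx", "cy" (the principal point, pixels), "rvec" (rotation vector, rad) and "tvec" (3), from world to camera coordinates, as OpenCV has them. Camera axes: x right, y down, z forward; pixel columns grow to the right and rows downward; lengths in m; the calibration is good to about 2 mm. The wrist camera is an equidistant fisheye: a pixel r from the principal point sees the ray r / f radians off the axis. A picture is of the moment at which its call begins.
- robot.hand_in(): hands the job in; it is judged then, once.
Trained networks look in the newest picture that a camera, given by its name, has taken for a name from the list of things; names that differ only in an ending like _2 or _b are one class to them, and where a whole thing is asked for, a point or a joint stands for the part that bears it (a point fixed in the world has none). Each returns a list of dicts, best first, with "p" (0 to 1); they miss things now and then, are a little off and sometimes report something else, mostly with a low value. They report only what shows in the picture. A call takes as long as a camera call. They do not tell look-alikes from the thing itself.
- robot.find_in(camera, thing): "box" ([left, top, right, bottom] in pixels, round what is visible of it).
- robot.cut_out(camera, thing): "region" (420x560 bool, what is visible of it) and "box" ([left, top, right, bottom] in pixels, round what is visible of it).
The state is a dict: "time": time; "q": joint angles; "joint_velocities": joint speeds; "joint_torque": joint torques, N m; "position": TCP position; "tool_rot": TCP orientation; "ft_force": force on the tool from outside, world axes, zero at the start; "moment": the same for the moment, N m; "grip_width": finger opening in m; "grip_force": force on a finger pad.
Only numpy, scipy, OpenCV 4.12 (cv2) and the standard library are available. Lean on these libraries where they do the work, as an engineer would, in place of code of your own. Each camera call takes 0.05 s, during which the arm holds its last target. There are 200 camera calls.

## Working session

There is one attempt and no reset: what is moved stays moved. The work goes in short steps, Python scripts to look and compute and a tool call to move; the robot and the scene stay as the last step left them, time stands still between calls to the robot, and variables do not carry over. Pictures are saved under pics/ and viewed, at most 14 in all, crops included, and the job is handed in when it is done.

Besides the shell and the picture viewer there is one more tool, called after "Emit:" in YAML: its name, and indented under it one key for each argument. send_rows: Moves the arm, as the interface text tells. Its arguments: {"type":"object","properties":{"deltas":{"type":"string"},"newtons":{"type":"number"}},"required":["deltas"]}

```bash
ls; mkdir -p pics; cat > h.py <<'E'
import numpy as np, cv2
from rig import robot
from scipy.spatial.transform import Rotation as R
def cam(n):
    c=robot.camera(n); c['R']=cv2.Rodrigues(np.array(c['rvec'],float))[0]; c['t']=np.array(c['tvec'],float)
    c['f']=210/np.tan(np.radians(c['fovy'])/2); c['n']=n; return c
def cloud(c):
    v,u=np.mgrid[0:420,0:560].astype(float); x=(u-c['cx'])/c['f']; y=(v-c['cy'])/c['f']
    if c['n']=='wrist':
        r=np.hypot(x,y); k=np.where(r>1e-9,np.tan(np.minimum(r,1.5))/np.maximum(r,1e-9),1); x=x*k;y=y*k
    d=c['depth']; P=np.stack([x*d,y*d,d],-1)
    W=(P-c['t'])@c['R']; W[d<=0]=np.nan; return W
def save(c,name): cv2.imwrite('pics/'+name,c['image'][:,:,::-1])
E
cat > a.py <<'E'
from h import *
ims=[]
for n in('top','side'):
    c=cam(n); save(c,n+'0.png'); W=cloud(c); np.save(n+'W.npy',W)
    print(n,'campos',(-c['R'].T@c['t']).round(3))
    for th in('rack','pot_0_center','box_a_center','caddy_center','board','tin','tumbler','mill'):
        for r in robot.cut_out(n,th):
            if r['p']<.25: continue
            m=r['region']; p=W[m]; p=p[~np.isnan(p[:,0])]
            if len(p)==0: print(th,r['p'],r['box'],'nodepth');continue
            zt=np.percentile(p[:,2],95); q=p[p[:,2]>zt-.008]
            print(th,round(r['p'],2),np.array(r['box']).astype(int).tolist(),'min',np.percentile(p,3,axis=0).round(3),'max',np.percentile(p,97,axis=0).round(3),'topmean',q.mean(0).round(3),'col',c['image'][m].mean(0).astype(int))
print(robot.get_obs())
E
python3 a.py
```

```text
pics
top campos [ 0.513 -0.085  1.004]
pot_0_center 0.84 [349, 280, 380, 304] min [ 0.351 -0.325  0.   ] max [ 0.396 -0.271  0.091] topmean [ 0.376 -0.293  0.088] col [166 111 130]
pot_0_center 0.79 [200, 185, 226, 212] min [0.554 0.03  0.011] max [0.607 0.083 0.152] topmean [0.586 0.053 0.149] col [146 144 140]
box_a_center 0.46 [355, 232, 360, 257] min [ 0.46  -0.278  0.072] max [ 0.509 -0.276  0.1  ] topmean [ 0.483 -0.277  0.097] col [153 127  95]
caddy_center 0.65 [115, 258, 159, 295] min [0.367 0.201 0.009] max [0.436 0.276 0.087] topmean [0.401 0.242 0.084] col [118 128 122]
caddy_center 0.45 [353, 234, 354, 252] min [ 0.46  -0.278  0.038] max [ 0.504 -0.276  0.066] topmean [ 0.481 -0.277  0.063] col [155 129  96]
board 0.77 [246, 178, 298, 275] min [ 0.414 -0.142  0.014] max [ 0.635 -0.022  0.021] topmean [ 0.524 -0.081  0.017] col [110  75  56]
tin 0.57 [177, 255, 212, 291] min [0.38  0.073 0.026] max [0.446 0.14  0.058] topmean [0.412 0.108 0.055] col [199 196 192]
tumbler 0.77 [115, 259, 157, 297] min [0.367 0.201 0.008] max [0.437 0.277 0.087] topmean [0.402 0.245 0.084] 
[... 1394 characters left out ...]
e': 0.9, 'q': array([-1.35952989e+00,  5.27450622e-01,  1.43271057e+00, -4.06828651e-05,
        1.18137913e+00, -1.78501975e-01]), 'joint_velocities': array([ 0.00042224, -0.00066348,  0.00080343, -0.00079991,  0.00298469,
        0.00177126]), 'joint_torque': array([-4.29101246e-04, -4.40000224e+01, -1.76987547e+01,  6.32328051e-02,
        5.02735272e-02, -3.71599037e-05]), 'position': array([ 0.23749635, -0.57809114,  0.29227539]), 'tool_rot': array([ 9.81068604e-01,  1.93660512e-01, -1.83875377e-05,  2.64695466e-05]), 'ft_force': array([-0.01887105,  0.59441446, -0.35733779]), 'moment': array([ 0.0113044 ,  0.04696838, -0.07455081]), 'grip_force': 0.0, 'grip_width': 0.08706449776722554}
```

View pics/top0.png

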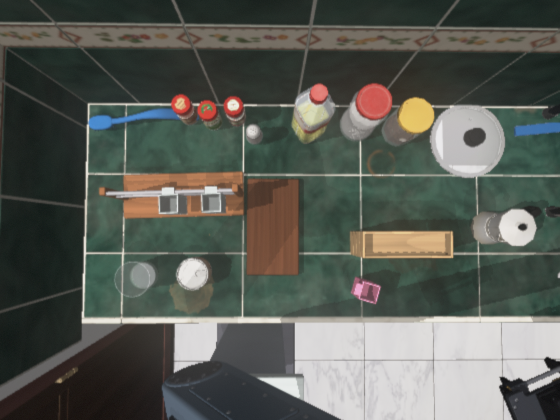

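View pics/side0.png

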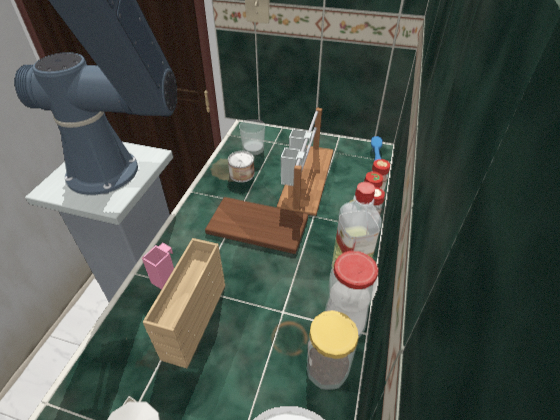

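```bash
cat > b.py <<'E'
from h import *
A=np.concatenate([np.load('topW.npy').reshape(-1,3),np.load('sideW.npy').reshape(-1,3)])
A=A[~np.isnan(A[:,0])]
def rect(lo,hi,nm):
    p=A[np.all((A>lo)&(A<hi),1)]
    if len(p)<5: print(nm,len(p));return
    (cx,cy),(w,h),a=cv2.minAreaRect((p[:,:2]*1000).astype(np.float32))
    print(nm,len(p),(round(cx,1),round(cy,1)),(round(w),round(h)),round(a,1),'z',np.percentile(p[:,2],[5,50,95]).round(3))
rect([.42,-.55,.136],[.56,-.24,.16],'stacktop')
rect([.42,-.55,.05],[.56,-.24,.16],'stackall')
rect([.35,-.2,.012],[.68,.02,.024],'board')
rect([.54,-.06,.14],[.7,.31,.16],'racktop')
rect([.50,-.06,.03],[.612,.31,.16],'front of rack')
for z in(.0,.05,.1):rect([.50,-.06,z],[.72,.31,z+.05],'rack%.2f'%z)
p=A[np.all((A>[.52,-.05,.13])&(A<[.66,.31,.16]),1)]
h,e=np.histogram(p[:,1],bins=36,range=(-.05,.31))
for i in range(36):
    q=p[(p[:,1]>e[i])&(p[:,1]<e[i+1])]
    if len(q): print(round(e[i],2),len(q),q[:,0].min().round(3),q[:,0].max().round(3),end=' | ')
E
python3 b.py
```

```text
stacktop 1454 (483.7, -376.2) (60, 200) 0.2 z [0.137 0.142 0.145]
stackall 7745 (483.7, -376.4) (60, 201) 0.4 z [0.065 0.113 0.143]
board 8610 (532.2, -64.4) (169, 256) 89.4 z [0.014 0.017 0.02 ]
racktop 1454 (580.9, 140.0) (61, 302) 1.7 z [0.142 0.148 0.152]
front of rack 3581 (580.0, 139.9) (59, 302) 1.0 z [0.061 0.129 0.151]
rack0.00 9259 (609.7, 124.8) (370, 220) 89.9 z [0.    0.011 0.019]
rack0.05 1163 (581.4, 138.3) (60, 299) 1.7 z [0.06  0.082 0.097]
rack0.10 2102 (580.9, 140.0) (61, 302) 1.7 z [0.106 0.143 0.149]
-0.01 92 0.598 0.616 | 0.0 44 0.598 0.616 | 0.01 27 0.597 0.604 | 0.02 68 0.556 0.605 | 0.03 156 0.554 0.609 | 0.04 78 0.554 0.609 | 0.05 73 0.554 0.609 | 0.06 132 0.553 0.609 | 0.07 81 0.554 0.602 | 0.08 22 0.595 0.603 | 0.09 26 0.595 0.602 | 0.1 26 0.594 0.601 | 0.11 44 0.553 0.602 | 0.12 178 0.551 0.606 | 0.13 75 0.551 0.607 | 0.14 67 0.551 0.606 | 0.15 81 0.551 0.606 | 0.16 143 0.55 0.599 | 0.17 21 0.592 0.599 | 0.18 25 0.592 0.599 | 0.19 27 0.592 0.599 | 0.2 23 0.592 0.599 | 0.21 25 0.592 0.599 | 0.22 19 0.591 0.599 | 0.23 19 0.592 0.598 | 0.24 22 0.591 0.598 | 0.25 22 0.59 0.597 | 0.26 24 0.589 0.596 | 0.27 78 0.589 0.607 | 0.28 57 0.589 0.607 | 0.29 3 0.595 0.604 |
```

The top view shows two metal pots hanging on the rack at (168,202) and (211,200), so one of the three is absent. The stack is at (402,244), the board at (272,227), the tin at (193,273), the tumbler at (134,278) and the mill at (254,133). There are three pot-like things. The pots at (168,202) and (211,200) are grey metal and hang on the bar, so they are the ones meant. The pink one at (366,290) stands on the counter and is the look-alike.

I'll start with the stack.

Emit:
send_rows:
  deltas: "0 0 0 0 0 -9.7 1;0 0 0 0 0 -9.7 1;0 0 0 0 0 -9.7 1;0 0 0 0 0 -9.7 1;0 0 0 0 0 -9.7 1;0 0 0 0 0 -9.7 1;0 0 0 0 0 -9.5 1"
  newtons: 20

```text
time: 1.78
position: [0.2375, -0.5781, 0.2923]
tool_rot: [0.705, 0.709, 0.0, 0.0]
ft_force: [1.1, 1.1, 0.2]
grip_width: 0.087
grip_force: 0.0
```

Emit:
send_rows:
  deltas: "25 31 5 0 0 0 1;25 31 5 0 0 0 1;25 31 5 0 0 0 1;25 31 5 0 0 0 1;25 31 5 0 0 0 1;25 31 5 0 0 0 1;25 30 5 0 0 0 1;25 30 5 0 0 0 1;0 0 0 0 0 0 1;0 0 0 0 0 0 1"

```text
time: 3.02
position: [0.4832, -0.3782, 0.2523]
tool_rot: [0.707, 0.707, -0.0, 0.0]
ft_force: [-0.1, -0.1, 0.1]
grip_width: 0.0869
grip_force: 0.0
```

```bash
cat > c.py <<'E'
from h import *
c=cam('wrist'); save(c,'w1.png'); W=cloud(c)
o=robot.get_obs(); print(o['position'].round(4),(R.from_quat(o['tool_rot']).as_matrix()[:2,:2]).round(4).tolist(),o['time'])
p=W.reshape(-1,3); p=p[~np.isnan(p[:,0])]
def rect(lo,hi):
    q=p[np.all((p>lo)&(p<hi),1)]
    print(len(q),cv2.minAreaRect((q[:,:2]*1000).astype(np.float32)),np.median(q[:,2]))
rect([.43,-.52,.139],[.55,-.24,.15])
q=p[(p[:,0]>.53)&(p[:,1]<-.2)&(p[:,1]>-.55)&(p[:,2]>.02)&(p[:,2]<.12)]
print('back objs min x',q[:,0].min() if len(q) else None)
E
python3 c.py
```

```text
[ 0.4829 -0.3786  0.2524] [[-0.0002, 1.0], [1.0, 0.0002]] 3.075
4159 ((484.1810302734375, -368.94598388671875), (58.57978820800781, 184.28057861328125), 0.241010382771492) 0.14237739011901732
back objs min x 0.7280309338051849
```

View pics/w1.png

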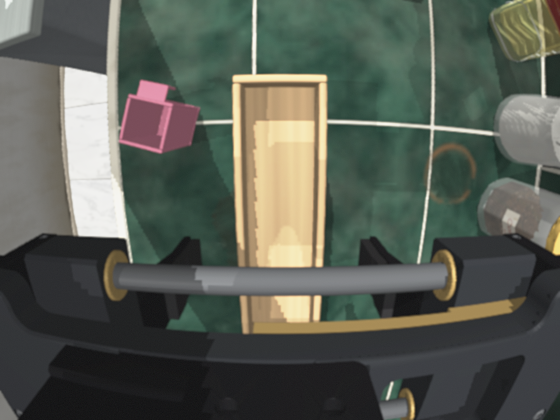

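The wrist view shows the open fingers straddling the top box, with the rim spanning px 235–327. The box is centred between the fingers, so I'll go down and grip.

Emit:
send_rows:
  deltas: "1 1 20 0 0 0 1;1 0 20 0 0 0 1;0 0 15 0 0 0 1;0 0 14 0 0 0 1;0 0 0 0 0 0 0.5;0 0 0 0 0 0 0.5;0 0 0 0 0 0 0.5;0 0 0 0 0 0 0.5;0 0 0 0 0 0 0.5"
  newtons: 20

```text
time: 4.2
position: [0.4844, -0.3761, 0.1839]
tool_rot: [0.707, 0.707, -0.0, 0.0]
ft_force: [-1.2, 0.3, 3.7]
grip_width: 0.058
grip_force: 20.0
```

Emit:
send_rows:
  deltas: "0 0 -5 0 0 0 0.5;0 0 -10 0 0 0 0.5;0 0 -15 0 0 0 0.5;0 0 -10 0 0 0 0.5;0 0 0 0 0 0 0.5"

```text
time: 4.82
position: [0.4849, -0.3764, 0.2247]
tool_rot: [0.707, 0.707, -0.0, 0.001]
ft_force: [-1.3, 0.7, -2.6]
grip_width: 0.0581
grip_force: 20.0
```

Emit:
send_rows:
  deltas: "0 20 0 0 0 0 0.5;0 35 0 0 0 0 0.5;0 35 0 0 0 0 0.5;0 30 0 0 0 0 0.5;0 20 10 0 0 0 0.5;0 0 30 0 0 0 0.5;0 0 35 0 0 0 0.5;0 0 35 0 0 0 0.5;0 0 20 0 0 0 0.5;0 0 10 0 0 0 0.5"

```text
time: 6.08
position: [0.624, -0.3755, 0.0817]
tool_rot: [0.707, 0.707, -0.0, -0.001]
ft_force: [0.4, -0.1, -1.7]
grip_width: 0.058
grip_force: 20.0
```

Emit:
send_rows:
  deltas: "0 0 4 0 0 0 0.5;0 0 3 0 0 0 0.5;0 0 0 0 0 0 0.5"

```text
time: 6.45
position: [0.6248, -0.3762, 0.0772]
tool_rot: [0.707, 0.707, 0.0, 0.001]
ft_force: [0.2, -0.4, -2.1]
grip_width: 0.058
grip_force: 20.0
```

Emit:
send_rows:
  deltas: "0 0 1 0 0 0 0.5;0 0 0 0 0 0 1;0 0 0 0 0 0 1;0 0 -10 0 0 0 1;0 0 -35 0 0 0 1;0 0 -40 0 0 0 1;0 0 -30 0 0 0 1;0 -20 -9 0 0 0 1;0 -35 0 0 0 0 1;0 -35 0 0 0 0 1"

```text
time: 7.7
position: [0.5338, -0.376, 0.2006]
tool_rot: [0.707, 0.708, -0.0, 0.001]
ft_force: [-0.5, -0.4, -0.4]
grip_width: 0.087
grip_force: 0.0
```

Emit:
send_rows:
  deltas: "0 -35 0 0 0 0 1;0 -15 0 0 0 0 1;0 0 20 0 0 0 1;0 0 20 0 0 0 1;0 0 13 0 0 0 1;0 0 0 0 0 0 0.5;0 0 0 0 0 0 0.5;0 0 0 0 0 0 0.5;0 0 0 0 0 0 0.5;0 0 0 0 0 0 0.5"

```text
time: 8.95
position: [0.4845, -0.3761, 0.1469]
tool_rot: [0.707, 0.707, -0.0, 0.0]
ft_force: [-0.8, -0.3, 4.0]
grip_width: 0.058
grip_force: 20.0
```

Emit:
send_rows:
  deltas: "0 0 -5 0 0 0 0.5;0 0 -15 0 0 0 0.5;0 0 -20 0 0 0 0.5;0 20 0 0 0 0 0.5;0 35 0 0 0 0 0.5;0 35 0 0 0 0 0.5;0 30 0 0 0 0 0.5;0 20 10 0 0 0 0.5;0 0 30 0 0 0 0.5;0 0 20 0 0 0 0.5"

```text
time: 10.2
position: [0.6241, -0.3752, 0.1251]
tool_rot: [0.707, 0.707, -0.0, -0.001]
ft_force: [-0.8, 0.2, -2.0]
grip_width: 0.058
grip_force: 20.0
```

Emit:
send_rows:
  deltas: "0 0 10 0 0 0 0.5;0 0 5 0 0 0 0.5;0 0 0 0 0 0 0.5"

```text
time: 10.58
position: [0.6246, -0.3763, 0.112]
tool_rot: [0.707, 0.707, 0.0, 0.001]
ft_force: [-0.8, -0.3, -1.5]
grip_width: 0.0576
grip_force: 20.0
```

Emit:
send_rows:
  deltas: "0 0 1 0 0 0 0.5;0 0 0 0 0 0 1;0 0 0 0 0 0 1;0 0 -10 0 0 0 1;0 0 -35 0 0 0 1;0 0 -35 0 0 0 1;0 -20 -9 0 0 0 1;0 -35 0 0 0 0 1;0 -35 0 0 0 0 1;0 -35 0 0 0 0 1"

```text
time: 11.82
position: [0.4986, -0.3761, 0.2004]
tool_rot: [0.707, 0.707, -0.0, 0.001]
ft_force: [-0.0, -0.4, -0.6]
grip_width: 0.0873
grip_force: 0.0
```

Emit:
send_rows:
  deltas: "0 -15 0 0 0 0 1;0 0 30 0 0 0 1;0 0 30 0 0 0 1;0 0 20 0 0 0 1;0 0 9 0 0 0 1;0 0 0 0 0 0 0.5;0 0 0 0 0 0 0.5;0 0 0 0 0 0 0.5;0 0 0 0 0 0 0.5;0 0 0 0 0 0 0.5"

```text
time: 13.08
position: [0.4845, -0.3762, 0.111]
tool_rot: [0.707, 0.707, -0.0, 0.0]
ft_force: [-0.9, 1.5, 4.4]
grip_width: 0.0575
grip_force: 20.0
```

Emit:
send_rows:
  deltas: "0 0 -5 0 0 0 0.5;0 0 -20 0 0 0 0.5;0 0 -35 0 0 0 0.5;0 0 -35 0 0 0 0.5;0 0 -35 0 0 0 0.5;0 0 0 0 0 0 0.5"

```text
time: 13.82
position: [0.4855, -0.377, 0.243]
tool_rot: [0.707, 0.707, -0.0, 0.003]
ft_force: [-0.0, -0.9, -2.2]
grip_width: 0.0579
grip_force: 20.0
```

```bash
cat > d.py <<'E'
from h import *
import sys
P=[]
for n in('top','side'):
    c=cam(n); save(c,n+sys.argv[1]+'.png'); W=cloud(c)
    P.append(W.reshape(-1,3))
    for r in robot.cut_out(n,'board')[:1]:
        p=W[r['region']]; p=p[(p[:,2]>.012)&(p[:,2]<.023)]
        print(n,'board',r['p'],cv2.minAreaRect((p[:,:2]*1000).astype(np.float32)),np.percentile(p,[1,99],axis=0).round(3)[:,:2].tolist())
p=np.concatenate(P); p=p[~np.isnan(p[:,0])]
def rect(nm,lo,hi):
    q=p[np.all((p>lo)&(p<hi),1)]
    if len(q)>9: print(nm,len(q),cv2.minAreaRect((q[:,:2]*1000).astype(np.float32)),np.median(q[:,2]))
if 'stack' in sys.argv:
    rect('bottom',[.42,-.52,.025],[.55,-.24,.045])
    rect('temp',[.57,-.52,.062],[.70,-.24,.08])
o=robot.get_obs(); print(o['position'].round(4),o['ft_force'].round(1),o['time'])
E
python3 d.py 2 stack
```

```text
top board 0.66 ((401.23577880859375, 237.1744384765625), (60.8397331237793, 68.14473724365234), 0.04142690822482109) [[0.371, 0.204], [0.431, 0.271]]
side board 0.72 ((523.9395141601562, -83.39270782470703), (133.5584716796875, 240.40008544921875), 89.25399017333984) [[0.409, -0.147], [0.642, -0.021]]
bottom 979 ((483.54730224609375, -376.1703186035156), (60.130470275878906, 199.7708740234375), 0.39814963936805725) 0.0335693705625455
temp 1441 ((625.0613403320312, -376.37725830078125), (58.57560729980469, 199.9301300048828), 0.09451227635145187) 0.07031596318512995
[ 0.4836 -0.3751  0.2383] [ 1.2  0.3 -2. ] 14.025
```

Emit:
send_rows:
  deltas: "0 0 0 0 0 10 0.5;0 0 0 0 0 10 0.5;0 0 0 0 0 10 0.5;0 0 0 0 0 10 0.5;0 0 0 0 0 10 0.5;0 0 0 0 0 10 0.5;0 0 0 0 0 10 0.5;0 0 0 0 0 10 0.5;0 0 0 0 0 10 0.5;0 0 0 0 0 0 0.5"

```text
time: 15.28
position: [0.4839, -0.3754, 0.2385]
tool_rot: [1.0, 0.001, -0.001, -0.001]
ft_force: [0.3, -0.2, -2.5]
grip_width: 0.0582
grip_force: 20.0
```

Emit:
send_rows:
  deltas: "3 -25 0 0 0 0 0.5;3 -35 0 0 0 0 0.5;4 -40 0 0 0 0 0.5;5 -40 0 0 0 0 0.5;5 -40 0 0 0 0 0.5;5 -40 0 0 0 0 0.5;5 -40 0 0 0 0 0.5;0 -26 0 0 0 0 0.5;0 0 0 0 0 0 0.5;0 0 0 0 0 0 0.5"

```text
time: 16.52
position: [0.5141, -0.0896, 0.2402]
tool_rot: [1.0, 0.001, -0.0, 0.0]
ft_force: [0.2, 0.0, -1.5]
grip_width: 0.0578
grip_force: 20.0
```

```bash
python3 d.py 3
```

```text
top board 0.86 ((525.0328369140625, -81.17210388183594), (236.64230346679688, 127.92335510253906), 0.20943394303321838) [[0.407, -0.145], [0.643, -0.018]]
side board 0.94 ((524.0451049804688, -84.1194076538086), (132.0936737060547, 239.68186950683594), 89.56778717041016) [[0.408, -0.147], [0.642, -0.021]]
[ 0.5143 -0.0908  0.2402] [ 0.6 -0.8 -2.1] 16.725
```

Board unchanged; lower the caddy.

Emit:
send_rows:
  deltas: "0 0 20 0 0 0 0.5;0 0 35 0 0 0 0.5;0 0 35 0 0 0 0.5;0 0 30 0 0 0 0.5;0 0 15 0 0 0 0.5;0 0 7 0 0 0 0.5;0 0 3 0 0 0 0.5;0 0 2 0 0 0 0.5;0 0 0 0 0 0 0.5"

```text
time: 17.85
position: [0.5146, -0.09, 0.0938]
tool_rot: [1.0, 0.0, 0.001, 0.0]
ft_force: [-0.2, -0.2, -2.1]
grip_width: 0.058
grip_force: 20.0
```

Emit:
send_rows:
  deltas: "0 0 1 0 0 0 0.5;0 0 0 0 0 0 1;0 0 0 0 0 0 1;0 0 -10 0 0 0 1;0 0 -35 0 0 0 1;0 0 -40 0 0 0 1;0 0 -35 0 0 0 1;0 0 -30 0 0 0 1;0 0 0 0 0 0 1"

```text
time: 18.98
position: [0.5155, -0.0903, 0.2451]
tool_rot: [1.0, 0.0, 0.003, 0.001]
ft_force: [0.2, -0.2, -0.9]
grip_width: 0.0875
grip_force: 0.0
```

Emit:
send_rows:
  deltas: "0 0 0 0 0 -10 1;0 0 0 0 0 -10 1;0 0 0 0 0 -10 1;0 0 0 0 0 -10 1;0 0 0 0 0 -10 1;0 0 0 0 0 -10 1;0 0 0 0 0 -10 1;0 0 0 0 0 -10 1;0 0 0 0 0 -10 1;0 0 0 0 0 0 1"

```text
time: 20.23
position: [0.5136, -0.0897, 0.2413]
tool_rot: [0.708, 0.707, -0.0, -0.001]
ft_force: [-0.2, 0.1, 0.5]
grip_width: 0.0869
grip_force: 0.0
```

Emit:
send_rows:
  deltas: "-30 12 0 0 0 0 1;-40 15 0 0 0 0 1;-40 15 0 0 0 0 1;-40 15 0 0 0 0 1;-40 15 0 0 0 0 1;-40 15 0 0 0 0 1;-36 14 0 0 0 0 1;-20 9 0 0 0 0 1;0 0 0 0 0 0 1;0 0 0 0 0 0 1"

```text
time: 21.48
position: [0.6237, -0.3746, 0.2414]
tool_rot: [0.707, 0.707, 0.0, -0.001]
ft_force: [-0.0, 0.8, -0.3]
grip_width: 0.0872
grip_force: 0.0
```

```bash
cat >> d.py <<'E'
rect('caddy',[.38,-.16,.045],[.66,-.02,.06])
E
python3 d.py 4 stack
```

```text
top board 0.98 ((536.1803588867188, -80.74864196777344), (214.7879638671875, 127.87628173828125), 0.008150989189743996) [[0.439, -0.145], [0.643, -0.017]]
side board 0.73 ((628.7346801757812, -70.10362243652344), (37.592132568359375, 102.47994995117188), 5.335971355438232) [[0.609, -0.12], [0.643, -0.023]]
bottom 1098 ((483.977294921875, -376.285888671875), (59.171390533447266, 199.8375701904297), 0.3596417009830475) 0.034119892512195625
temp 1100 ((625.1488037109375, -376.432861328125), (58.616455078125, 199.96937561035156), 0.17572177946567535) 0.0703591975781441
[ 0.6243 -0.3747  0.2424] [0.9 0.3 0.2] 21.675
caddy 646 ((514.880615234375, -91.35767364501953), (198.83290100097656, 61.17683792114258), 0.17623166739940643) 0.05203279222515249
```

Emit:
send_rows:
  deltas: "-1.5 1 30 0 0 0 1;0 0 40 0 0 0 1;0 0 35 0 0 0 1;0 0 20 0 0 0 1;0 0 6 0 0 0 1;0 0 0 0 0 0 0.5;0 0 0 0 0 0 0.5;0 0 0 0 0 0 0.5;0 0 0 0 0 0 0.5;0 0 0 0 0 0 0.5"

```text
time: 22.92
position: [0.6255, -0.3777, 0.1122]
tool_rot: [0.707, 0.707, -0.0, 0.0]
ft_force: [-0.6, -0.0, 4.1]
grip_width: 0.0578
grip_force: 20.0
```

Emit:
send_rows:
  deltas: "0 0 -5 0 0 0 0.5;0 0 -15 0 0 0 0.5;0 0 -20 0 0 0 0.5;0 -20 0 0 0 0 0.5;0 -35 0 0 0 0 0.5;0 -35 0 0 0 0 0.5;0 -31 0 0 0 0 0.5;0 -20 10 0 0 0 0.5;0 0 20 0 0 0 0.5;0 0 0 0 0 0 0.5"

```text
time: 24.18
position: [0.484, -0.3774, 0.1215]
tool_rot: [0.707, 0.707, 0.0, -0.001]
ft_force: [0.3, -0.4, -1.0]
grip_width: 0.0579
grip_force: 20.0
```

Emit:
send_rows:
  deltas: "0 0 5 0 0 0 0.5;0 0 4 0 0 0 0.5;0 0 0 0 0 0 0.5;0 0 0 0 0 0 1;0 0 0 0 0 0 1;0 0 -15 0 0 0 1;0 0 -35 0 0 0 1;0 0 -38 0 0 0 1;0 20 0 0 0 0 1;0 35 0 0 0 0 1"

```text
time: 25.42
position: [0.5394, -0.3779, 0.2028]
tool_rot: [0.707, 0.707, -0.0, 0.001]
ft_force: [-0.7, 0.1, 0.2]
grip_width: 0.0866
grip_force: 0.0
```

Emit:
send_rows:
  deltas: "0 35 0 0 0 0 1;0 35 0 0 0 0 1;0 16 10 0 0 0 1;0 0 35 0 0 0 1;0 0 40 0 0 0 1;0 0 25 0 0 0 1;0 0 14 0 0 0 1;0 0 0 0 0 0 0.5;0 0 0 0 0 0 0.5;0 0 0 0 0 0 0.5"

```text
time: 26.68
position: [0.6261, -0.378, 0.0779]
tool_rot: [0.707, 0.707, 0.0, 0.001]
ft_force: [0.1, -0.2, -0.1]
grip_width: 0.0648
grip_force: 0.0
```

Emit:
send_rows:
  deltas: "0 0 0 0 0 0 0.5;0 0 0 0 0 0 0.5;0 0 -5 0 0 0 0.5;0 0 -25 0 0 0 0.5;0 0 -40 0 0 0 0.5;0 0 -36 0 0 0 0.5;0 0 0 0 0 0 0.5"

```text
time: 27.55
position: [0.627, -0.3785, 0.1856]
tool_rot: [0.707, 0.707, 0.0, 0.004]
ft_force: [0.7, 1.4, -1.9]
grip_width: 0.0581
grip_force: 20.0
```

```bash
sed -i "s/'bottom',\[.42,-.52,.025\],\[.55,-.24,.045\]/'bottom',[.42,-.52,.062],[.55,-.24,.08]/" d.py; python3 d.py 5 stack
```

```text
side board 0.57 ((534.037109375, -99.2269515991211), (131.61622619628906, 239.38356018066406), 89.84001159667969) [[0.417, -0.164], [0.652, -0.039]]
bottom 889 ((485.4281005859375, -376.0147705078125), (59.5052490234375, 200.0980224609375), 0.32581543922424316) 0.07008372015017153
[ 0.6242 -0.3763  0.1795] [-0.6  1.  -2.7] 27.75
caddy 349 ((574.0975341796875, -107.89572143554688), (98.17095184326172, 61.13996124267578), 0.2904558479785919) 0.05229889520877602
```

Emit:
send_rows:
  deltas: "0 -20 0 0 0 0 0.5;0 -35 0 0 0 0 0.5;0 -35 0 0 0 0 0.5;0 -31 0 0 0 0 0.5;1 -20 10 0 0 0 0.5;0 0 10 0 0 0 0.5;0 0 5 0 0 0 0.5;0 0 0 0 0 0 0.5;0 0 0 0 0 0 0.5"

```text
time: 28.88
position: [0.4852, -0.3765, 0.1572]
tool_rot: [0.707, 0.708, 0.0, 0.0]
ft_force: [0.6, 0.2, -1.8]
grip_width: 0.0581
grip_force: 20.0
```

Emit:
send_rows:
  deltas: "0 0 4 0 0 0 0.5;0 0 3 0 0 0 0.5;0 0 0 0 0 0 0.5;0 0 0 0 0 0 1;0 0 0 0 0 0 1;0 0 -15 0 0 0 1;0 0 -35 0 0 0 1;0 0 -40 0 0 0 1;0 0 -20 0 0 0 1;0 0 0 0 0 0 1"

```text
time: 30.12
position: [0.4852, -0.3773, 0.2634]
tool_rot: [0.707, 0.707, -0.0, 0.003]
ft_force: [-0.0, 0.1, -0.4]
grip_width: 0.0873
grip_force: 0.0
```

Emit:
send_rows:
  deltas: "0 0 0 0 0 9.8 1;0 0 0 0 0 9.8 1;0 0 0 0 0 9.8 1;0 0 0 0 0 9.8 1;0 0 0 0 0 9.8 1;0 0 0 0 0 9.8 1;0 0 0 0 0 9.8 1;0 0 0 0 0 9.8 1;0 0 0 0 0 9.8 1;0 0 0 0 0 0 1"

```text
time: 31.38
position: [0.484, -0.376, 0.2593]
tool_rot: [1.0, 0.017, -0.001, -0.001]
ft_force: [0.1, 0.8, -0.1]
grip_width: 0.0875
grip_force: 0.0
```

Emit:
send_rows:
  deltas: "6 -30 0 0 0 0 1;9 -45 0 0 0 0 1;9 -45 0 0 0 0 1;9 -45 0 0 0 0 1;9 -45 0 0 0 0 1;9 -45 0 0 0 0 1;9 -45 0 0 0 0 1;9 -45 0 0 0 0 1;9 -45 0 0 0 0 1;0 -30 0 0 0 0 1"

```text
time: 32.62
position: [0.5489, 0.0479, 0.2599]
tool_rot: [1.0, 0.018, -0.0, -0.0]
ft_force: [-0.5, -0.6, -0.4]
grip_width: 0.0872
grip_force: 0.0
```

Emit:
send_rows:
  deltas: "0 0 0 0 0 0 1;0 0 0 0 0 0 1"

```text
time: 32.88
position: [0.5488, 0.0454, 0.26]
tool_rot: [1.0, 0.017, -0.0, 0.0]
ft_force: [-0.4, 0.0, -0.1]
grip_width: 0.0871
grip_force: 0.0
```

```bash
cat > e.py <<'E'
from h import *
import sys
c=cam('wrist'); save(c,'w%s.png'%sys.argv[1]); W=cloud(c)
for n in ['wrist']:
    for r in robot.cut_out(n,'pot_0_center'):
        if r['p']<.3: continue
        p=W[r['region']]; p=p[(p[:,2]>.125)&(p[:,2]<.165)]
        if len(p)>9: print(round(r['p'],2),np.array(r['box']).astype(int),cv2.minAreaRect((p[:,:2]*1000).astype(np.float32)),np.percentile(p,[1,99],axis=0).round(4).tolist())
p=W.reshape(-1,3); p=p[~np.isnan(p[:,0])]
for y0,y1 in((.015,.082),(.11,.175)):
    q=p[(p[:,0]>.52)&(p[:,0]<.592)&(p[:,1]>y0)&(p[:,1]<y1)&(p[:,2]>.142)&(p[:,2]<.16)]
    if len(q)>9: print('potrim',len(q),cv2.minAreaRect((q[:,:2]*1000).astype(np.float32)),np.median(q[:,2]).round(4))
o=robot.get_obs(); print(o['position'].round(4),(R.from_quat(o['tool_rot']).as_matrix()[:2,:2]).round(4).tolist(),o['time'])
E
python3 e.py 6; python3 d.py 6 stack
```

```text
0.67 [237 137 305 224] ((581.3378295898438, 52.48719787597656), (55.6620979309082, 42.13338851928711), 1.7566803693771362) [[0.5539, 0.0316, 0.1258], [0.6091, 0.0726, 0.1504]]
potrim 987 ((572.891845703125, 52.15913009643555), (39.162109375, 42.279052734375), 1.4628493785858154) 0.1482
potrim 1210 ((571.8348388671875, 143.61839294433594), (41.28135299682617, 43.087406158447266), 1.5117497444152832) 0.1478
[0.549  0.0447 0.2601] [[0.9995, 0.0315], [0.0315, -0.9995]] 32.975
top board 0.68 ((533.5744018554688, -97.5456314086914), (129.48797607421875, 239.73085021972656), 89.89932250976562) [[0.414, -0.162], [0.651, -0.035]]
side board 0.79 ((533.9284057617188, -100.81327819824219), (239.337646484375, 130.2146759033203), 0.24678832292556763) [[0.419, -0.165], [0.652, -0.041]]
bottom 3554 ((485.82537841796875, -375.2310791015625), (201.27377319335938, 58.19997787475586), 89.8095474243164) 0.07597907118594083
[0.549  0.045  0.2602] [ 0.2  0.  -0.5] 33.175
caddy 1177 ((524.2997436523438, -107.32733917236328), (62.30443572998047, 198.2694549560547), 89.99945831298828) 0.0518977608184977
```

View pics/w6.png

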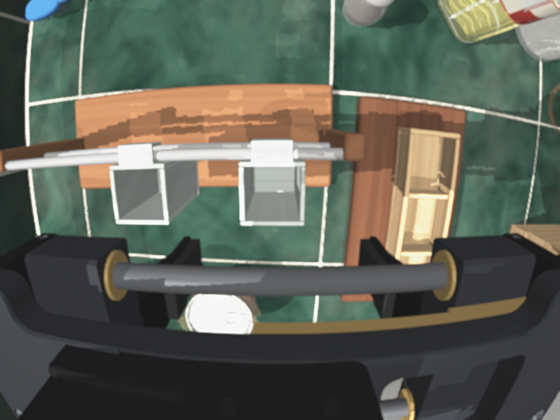

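The wrist view shows the near pot at (272,193) and the far pot at (140,193), both hanging on the bar. The caddy is on the board at (428,190). I'll take the near pot first.

Emit:
send_rows:
  deltas: "13 -3 0 0 0 0 1;13 -3 0 0 0 0 1;0 0 20 0 0 0 1;0 0 30 0 0 0 1;0 0 20 0 0 0 1;0 0 9 0 0 0 1;0 0 0 0 0 0 1;0 0 0 0 0 0 1"
  newtons: 15

```text
time: 34.17
position: [0.5756, 0.0527, 0.1821]
tool_rot: [1.0, 0.016, 0.001, 0.0]
ft_force: [0.7, -0.5, 0.5]
grip_width: 0.0869
grip_force: 0.0
```

Emit:
send_rows:
  deltas: "0 0 0 0 0 0 0.3;0 0 0 0 0 0 0.3;0 0 0 0 0 0 0.3;0 0 0 0 0 0 0.3;0 0 0 0 0 0 0.3;0 0 0 0 0 0 0.3;0 0 0 0 0 0 0.3"

```text
time: 35.05
position: [0.5746, 0.0526, 0.1812]
tool_rot: [1.0, 0.016, -0.0, 0.0]
ft_force: [-0.4, -0.4, 0.6]
grip_width: 0.0419
grip_force: 15.0
```

Emit:
send_rows:
  deltas: "0 0 -5 0 0 0 0.3;0 0 -15 0 0 0 0.3;0 0 -20 0 0 0 0.3;0 0 -20 0 0 0 0.3;-15 0 0 0 0 0 0.3;-25 0 0 0 0 0 0.3;-11 0 0 0 0 1.6 0.3;0 30 0 0 0 0 0.3;0 40 0 0 0 0 0.3;0 40 0 0 0 0 0.3"

```text
time: 36.3
position: [0.525, -0.0601, 0.242]
tool_rot: [1.0, 0.002, 0.001, 0.0]
ft_force: [-0.5, 1.3, -1.5]
grip_width: 0.0417
grip_force: 15.0
```

Emit:
send_rows:
  deltas: "0 35 0 0 0 0 0.3;0 15 0 0 0 0 0.3;0 0 0 0 0 0 0.3;0 0 0 0 0 0 0.3;0 0 0 0 0 0 0.3"

```text
time: 36.92
position: [0.5243, -0.1077, 0.2412]
tool_rot: [1.0, 0.003, -0.0, -0.0]
ft_force: [0.2, 0.1, -1.3]
grip_width: 0.0418
grip_force: 15.0
```

```bash
cat > f.py <<'E'
from h import *
import sys
o=robot.get_obs()
P=[]
for n in('wrist','top','side'):
    c=cam(n); save(c,n+sys.argv[1]+'.png'); W=cloud(c); p=W.reshape(-1,3); p=p[~np.isnan(p[:,0])]
    # caddy long walls & pot bounds
    q=p[(p[:,0]>.40)&(p[:,0]<.65)&(p[:,1]>-.16)&(p[:,1]<-.06)&(p[:,2]>.047)&(p[:,2]<.058)]
    if len(q)>9: print(n,'caddy',len(q),cv2.minAreaRect((q[:,:2]*1000).astype(np.float32)),'y',np.percentile(q[:,1],[1,99]).round(4),'x',np.percentile(q[:,0],[1,99]).round(4))
    for r in robot.cut_out(n,'pot_0_center'):
        a=W[r['region']]; a=a[~np.isnan(a[:,0])]
        if r['p']>.3 and len(a): print(n,'pot',round(r['p'],2),np.array(r['box']).astype(int),np.percentile(a,[2,98],axis=0).round(4).tolist())
print(o['position'].round(4),R.from_quat(o['tool_rot']).as_matrix()[:2,0].round(4),o['ft_force'].round(1),o['time'])
E
python3 f.py 7
```

```text
wrist caddy 1865 ((575.2144775390625, -106.06880950927734), (58.78497314453125, 97.5191421508789), 89.96145629882812) y [-0.1349 -0.0771] x [0.5317 0.6237]
wrist pot 0.93 [226 196 331 323] [[0.5056, -0.1264, 0.1248], [0.5586, -0.0867, 0.2097]]
top caddy 157 ((524.1984252929688, -106.30274200439453), (194.2416229248047, 57.433799743652344), 0.135524183511734) y [-0.1352 -0.0777] x [0.4271 0.6213]
top pot 0.55 [348 276 379 304] [[0.3423, -0.3472, -0.0019], [0.3966, -0.2701, 0.0917]]
side caddy 561 ((523.8930053710938, -107.5574722290039), (198.1547393798828, 60.600799560546875), 0.10055357962846756) y [-0.1376 -0.0779] x [0.4263 0.6227]
side pot 0.94 [239 169 263 209] [[0.5058, -0.1313, 0.1215], [0.5581, -0.0935, 0.2098]]
side pot 0.6 [141 243 176 289] [[0.3488, -0.3294, 0.0016], [0.3967, -0.2747, 0.0901]]
side pot 0.5 [209 202 294 242] [[0.4292, -0.1373, 0.0179], [0.6227, -0.08, 0.0539]]
[ 0.5243 -0.1077  0.2412] [1.     0.0056] [ 0.2  0.1 -1.3] 36.925
```

View pics/wrist7.png

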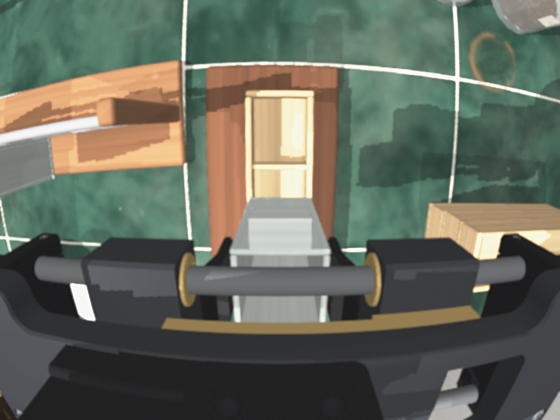

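The wrist view shows the pot held at (280,255), in line with the caddy at (280,150). The offset in y is within 1 mm, so I'll lower it.

Emit:
send_rows:
  deltas: "0 -0.8 20 0 0 0 0.3;0 0 30 0 0 0 0.3;0 0 15 0 0 0 0.3;0 0 10 0 0 0 0.3;0 0 8 0 0 0 0.3;0 0 6 0 0 0 0.3;0 0 4 0 0 0 0.3;0 0 2 0 0 0 0.3;0 0 0 0 0 0 0.3"

```text
time: 38.35
position: [0.5244, -0.1082, 0.1463]
tool_rot: [1.0, 0.002, 0.0, 0.0]
ft_force: [-0.7, 0.0, -0.7]
grip_width: 0.042
grip_force: 15.0
```

Emit:
send_rows:
  deltas: "0 0 1.5 0 0 0 0.3;0 0 1 0 0 0 0.3;0 0 0 0 0 0 0.3;0 0 0 0 0 0 0.7;0 0 0 0 0 0 0.9;0 0 0 0 0 0 0.9;0 0 -10 0 0 0 1;0 0 -30 0 0 0 1;0 0 -40 0 0 0 1;0 0 -25 0 0 0 1"

```text
time: 39.6
position: [0.5249, -0.1084, 0.2512]
tool_rot: [1.0, 0.002, 0.001, 0.001]
ft_force: [0.7, -0.1, -0.3]
grip_width: 0.0866
grip_force: 0.0
```

Emit:
send_rows:
  deltas: "0 -30 0 0 0 -1.4 1;4 -40 0 0 0 0 1;6 -40 0 0 0 0 1;8 -45 0 0 0 0 1;8 -45 0 0 0 0 1;8 -35 0 0 0 0 1;7 -17 0 0 0 0 1;0 0 0 0 0 0 1;0 0 0 0 0 0 1"

```text
time: 40.72
position: [0.5587, 0.1438, 0.2487]
tool_rot: [1.0, 0.014, -0.0, 0.0]
ft_force: [-0.2, -1.0, -0.2]
grip_width: 0.0867
grip_force: 0.0
```

```bash
python3 e.py 8; python3 f.py 8
```

```text
potrim 1365 ((571.3945922851562, 143.78919982910156), (42.14669418334961, 42.28124237060547), 1.5875519514083862) 0.1483
[0.5588 0.1436 0.2487] [[0.9996, 0.0268], [0.0268, -0.9996]] 40.825
wrist caddy 1149 ((574.3695068359375, -105.67475891113281), (61.07598876953125, 98.16554260253906), 89.4381332397461) y [-0.1342 -0.0762] x [0.5287 0.623 ]
wrist pot 0.84 [486 208 554 250] [[0.5297, -0.1328, 0.0219], [0.5595, -0.0856, 0.1126]]
top caddy 511 ((524.1666259765625, -106.48077392578125), (194.43019104003906, 57.851009368896484), 0.15899249911308289) y [-0.1353 -0.0774] x [0.4272 0.6212]
top pot 0.85 [274 210 294 235] [[0.5031, -0.1317, 0.0217], [0.5556, -0.0871, 0.1147]]
top pot 0.72 [348 278 381 304] [[0.3498, -0.3411, -0.0013], [0.3967, -0.2696, 0.0913]]
side caddy 531 ((524.0966186523438, -107.6905517578125), (197.80686950683594, 61.28082275390625), 0.06820308417081833) y [-0.1379 -0.0787] x [0.4263 0.6227]
side pot 0.97 [242 195 269 227] [[0.5056, -0.1308, 0.0392], [0.5589, -0.0884, 0.1132]]
side pot 0.72 [142 245 177 289] [[0.3489, -0.3293, 0.0024], [0.3964, -0.2761, 0.0901]]
[0.5588 0.1436 0.2487] [0.9996 0.0268] [-0.1 -0.2 -0.1] 40.825
```

View pics/side8.png

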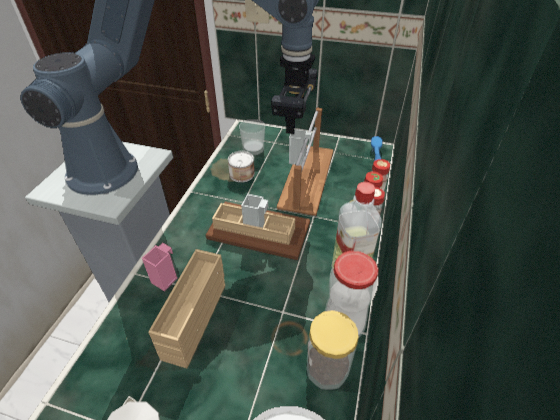

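The side view shows the first pot standing in the middle compartment at (254,212) and the three-box stack rebuilt at (190,305). Next is the second pot.

Emit:
send_rows:
  deltas: "13 0 10 0 0 0 1;0 0 25 0 0 0 1;0 0 20 0 0 0 1;0 0 13 0 0 0 1;0 0 0 0 0 0 1;0 0 0 0 0 0 0.3;0 0 0 0 0 0 0.3;0 0 0 0 0 0 0.3;0 0 0 0 0 0 0.3;0 0 0 0 0 0 0.3"

```text
time: 42.38
position: [0.5719, 0.1452, 0.1809]
tool_rot: [1.0, 0.014, 0.0, 0.0]
ft_force: [-0.6, -1.0, 0.2]
grip_width: 0.045
grip_force: 0.6
```

Emit:
send_rows:
  deltas: "0 0 0 0 0 0 0.3;0 0 0 0 0 0 0.3;0 0 0 0 0 0 0.3"

```text
time: 42.75
position: [0.5718, 0.1452, 0.1808]
tool_rot: [1.0, 0.014, -0.0, 0.0]
ft_force: [-0.8, -0.8, 2.5]
grip_width: 0.0416
grip_force: 15.0
```

Emit:
send_rows:
  deltas: "0 0 -5 0 0 0 0.3;0 0 -15 0 0 0 0.3;0 0 -30 0 0 0 0.3;0 0 -30 0 0 0 0.3;-15 0 0 0 0 0 0.3;-30 0 0 0 0 1.4 0.3;-35 0 0 0 0 0 0.3;-32 0 0 0 0 0 0.3;0 30 0 0 0 0 0.3;0 40 0 0 0 0 0.3"

```text
time: 44.0
position: [0.4581, 0.074, 0.2601]
tool_rot: [1.0, 0.003, -0.001, -0.0]
ft_force: [0.6, -0.3, -2.0]
grip_width: 0.042
grip_force: 15.0
```

Emit:
send_rows:
  deltas: "0 45 0 0 0 0 0.3;0 45 0 0 0 0 0.3;0 45 0 0 0 0 0.3;0 30 0 0 0 0 0.3;0 16 0 0 0 0 0.3;0 0 0 0 0 0 0.3;0 0 0 0 0 0 0.3;0 0 0 0 0 0 0.3"

```text
time: 45.0
position: [0.4607, -0.106, 0.2607]
tool_rot: [1.0, 0.003, -0.0, -0.0]
ft_force: [-0.8, 0.2, -1.5]
grip_width: 0.0419
grip_force: 15.0
```

```bash
python3 f.py 9
```

```text
wrist caddy 2405 ((542.8333129882812, -106.14865112304688), (162.4285430908203, 58.791648864746094), 0.048635952174663544) y [-0.1351 -0.0774] x [0.4639 0.6233]
wrist pot 0.8 [253  82 316 161] [[0.5056, -0.1272, 0.0234], [0.5583, -0.0875, 0.1126]]
wrist pot 0.69 [467 284 483 307] [[0.3497, -0.3235, 0.0785], [0.3746, -0.315, 0.0896]]
wrist pot 0.34 [212  10 339 235] [[0.4245, -0.1613, 0.0145], [0.6496, -0.035, 0.0181]]
top caddy 271 ((557.6033935546875, -106.39948272705078), (127.7492904663086, 57.88454818725586), 0.18139995634555817) y [-0.1352 -0.0773] x [0.4938 0.6214]
top pot 0.6 [351 278 383 302] [[0.3506, -0.3253, -0.0006], [0.3966, -0.2696, 0.0914]]
top pot 0.56 [274 210 296 234] [[0.5062, -0.1275, 0.0224], [0.5578, -0.087, 0.115]]
side caddy 524 ((524.0300903320312, -108.24505615234375), (62.28285598754883, 198.19296264648438), 89.72752380371094) y [-0.1376 -0.0779] x [0.4261 0.6229]
side pot 0.85 [143 246 176 288] [[0.3509, -0.3295, 0.0005], [0.3968, -0.2759, 0.0899]]
side pot 0.73 [242 196 265 232] [[0.5051, -0.1307, 0.0294], [0.5583, -0.0864, 0.1129]]
[ 0.4607 -0.106   0.2607] [1.     0.0057] [-0.8  0.2 -1.5] 45.0
```

Emit:
send_rows:
  deltas: "0 0.8 30 0 0 0 0.3;0 0 35 0 0 0 0.3;0 0 20 0 0 0 0.3;0 0 10 0 0 0 0.3;0 0 8 0 0 0 0.3;0 0 6 0 0 0 0.3;0 0 4 0 0 0 0.3;0 0 2 0 0 0 0.3;0 0 0 0 0 0 0.3"

```text
time: 46.42
position: [0.461, -0.1081, 0.1459]
tool_rot: [1.0, 0.002, 0.0, 0.0]
ft_force: [0.1, 0.2, -1.3]
grip_width: 0.0417
grip_force: 15.0
```

Emit:
send_rows:
  deltas: "0 0 1.5 0 0 0 0.3;0 0 0.5 0 0 0 0.3;0 0 0 0 0 0 0.3;0 0 0 0 0 0 0.7;0 0 0 0 0 0 0.9;0 0 0 0 0 0 0.9;0 0 -10 0 0 0 1;0 0 -30 0 0 0 1;0 0 -40 0 0 0 1;0 0 -40 0 0 0 1"

```text
time: 47.68
position: [0.4607, -0.108, 0.2655]
tool_rot: [1.0, 0.002, 0.0, 0.0]
ft_force: [0.1, -0.8, -0.2]
grip_width: 0.0866
grip_force: 0.0
```

Emit:
send_rows:
  deltas: "0 10 -20 0 0 0 1;0 40 0 0 0 0 1;0 40 0 0 0 0 1;0 40 0 0 0 0 1;0 0 0 0 0 0 1;0 0 0 0 0 0 1"

```text
time: 48.42
position: [0.461, -0.2375, 0.2839]
tool_rot: [1.0, 0.002, -0.0, -0.0]
ft_force: [0.6, -0.3, -0.3]
grip_width: 0.0869
grip_force: 0.0
```

```bash
python3 f.py 10; python3 - <<'E'
from h import *
P=[]
for n in('top','side'):
    c=cam(n); P.append(cloud(c).reshape(-1,3))
    if n=='side': cv2.imwrite('pics/fin.png',cv2.resize(c['image'][140:380,110:350,::-1],(600,600)))
p=np.concatenate(P);p=p[~np.isnan(p[:,0])]
for z in(.01,.045,.08,.1):
    q=p[np.all((p>[.42,-.52,z])&(p<[.55,-.24,z+.022]),1)]
    if len(q)>9: print(z,cv2.minAreaRect((q[:,:2]*1000).astype(np.float32)),q[:,2].max())
q=p[np.all((p>[.39,-.2,.013])&(p<[.7,-.03,.022]),1)]
print('board',np.percentile(q,[1,99],axis=0).round(3))
E
```

```text
wrist caddy 2542 ((525.184814453125, -106.85366821289062), (197.49729919433594, 59.21973419189453), 0.39339080452919006) y [-0.1357 -0.0783] x [0.4279 0.623 ]
wrist pot 0.72 [109  95 178 160] [[0.5059, -0.1291, 0.0278], [0.558, -0.0882, 0.1124]]
wrist pot 0.64 [124  37 195 224] [[0.4306, -0.1358, 0.0173], [0.622, -0.0804, 0.0536]]
top caddy 495 ((524.112060546875, -106.47948455810547), (194.55911254882812, 57.86032485961914), 0.1656254082918167) y [-0.1353 -0.0773] x [0.4271 0.6213]
top pot 0.79 [275 211 295 236] [[0.5031, -0.1275, 0.0216], [0.5555, -0.087, 0.1147]]
top pot 0.47 [357 290 380 304] [[0.3498, -0.3207, 0.0], [0.3702, -0.28, 0.091]]
side caddy 508 ((524.056640625, -108.38710021972656), (61.24533462524414, 198.07264709472656), 89.95877838134766) y [-0.1377 -0.0792] x [0.4266 0.6229]
side pot 0.89 [143 246 180 289] [[0.3498, -0.3294, 0.0017], [0.3969, -0.2749, 0.0902]]
side pot 0.59 [244 198 266 227] [[0.5056, -0.1308, 0.0396], [0.5589, -0.0886, 0.113]]
side pot 0.39 [205 213 308 259] [[0.4214, -0.1647, 0.0048], [0.6503, -0.0444, 0.0195]]
[ 0.461  -0.2375  0.2839] [1.     0.0036] [ 0.6 -0.3 -0.3] 48.425
0.01 ((485.50103759765625, -376.38397216796875), (200.40487670898438, 58.29759979248047), 89.2318344116211) 0.03199640725653489
0.045 ((488.17706298828125, -376.4495849609375), (201.146728515625, 57.07721710205078), 88.60556030273438) 0.06698561173736829
0.08 ((485.4896545410156, -374.5928039550781), (200.21099853515625, 58.543373107910156), 89.7627182006836) 0.10196772985219155
0.1 ((484.50323486328125, -374.7242126464844), (199.83712768554688, 59.958438873291016), 89.94242858886719) 0.11060745009509307
board [[ 0.415 -0.164  0.013]
 [ 0.651 -0.035  0.022]]
```

View pics/fin.png

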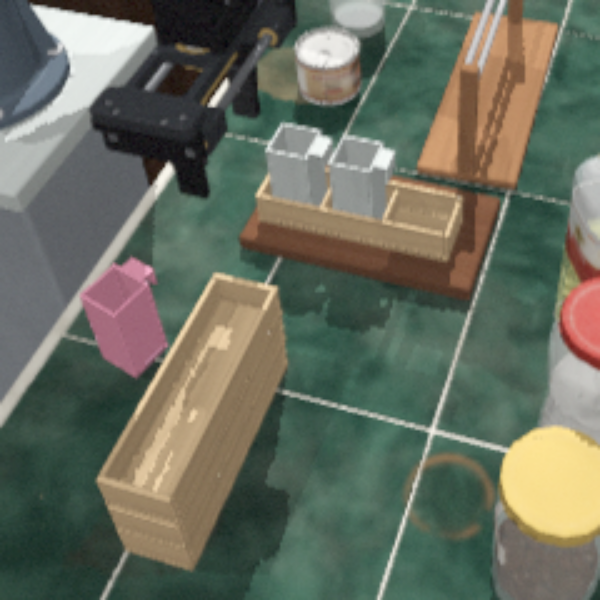

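The final crop shows both pots upright in the caddy at (298,160) and (362,175). The rack is bare, the stack is squared up and the robot is clear of everything, so I'm handing in.

```bash
python3 -c "
from rig import robot
print(robot.hand_in())"
```

```text
the job is handed in; nothing more can be done
None
```

I handed the job in (no verdict came back): the caddy is on the board with both hanging pots (only two were there) upright in their own compartments, the two plain boxes are restacked on the bottom box, and I left the tin, tumbler, mill and pink look-alike alone.

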